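# Walk the die block round to the stop fence

### The arm

A 6-joint arm with a two-finger parallel gripper is mounted at the origin on a cart in front of the work surface, level with it; the furniture and walls round the work are solid. World frame = base frame: x ahead of the robot, y to its left, z up, the work surface at z = 0. Lengths are in m, angles in rad, forces in N, time in s.
With the tool pointing down it reaches from about 0.35 to 1 m from the base axis. Payload 7.1 kg.
Tool frame: the origin (TCP) lies on the centre line of the jaws, within the pads' length; the fingertips stand 8 mm ahead of it and the grasp point (between the pads) lies 11 mm behind it (ctrl.tip_extent is the distance from the TCP to the fingertips, in m); z points along the fingers, y is the line along which they close (so a half turn about z gives the same grasp; the last joint's range is limited). The gripper opens to 85 mm and grips with 20 to 120 N. Pads are 22 mm wide; open, the fingers measure 114 mm over their backs; the gripper's body (76 mm by 85 mm) begins 54 mm behind the grasp point. The pads swing forward as they close: fully open they stand 13 mm farther back than shut.
Start: joints at [-1.299, 0.423, 1.63, -0, 1.089, -0.019], TCP at [0.179, -0.599, 0.239] pointing down, gripper open.
Joint ranges: [-3, 3], [-0.9, 2.11], [0.09, 2.58], [-1.31, 4.45], [0.11, 2.69], [-2.54, 2.54]. Speed limits (rad/s): [2.39, 2.39, 3.01, 3.14, 3.14, 3.14].

### API

Orientations are given as a rotation vector (axis times angle).
In Python, from rig import ctrl, grab_frame, camera_model, finder gives the robot as it stands.
- The arm moves only by the tool arm_command, never from a script. Its argument "targets" is a list of rows, each an object with "travel": the shift along the tool's x, y, z in m, a list of three; "roll": the turn about the tool's z in degrees. In form: [{"travel": [dx, dy, dz], "roll": roll}, ...]. A call has 1 to 10 rows; each row is the pose to reach, as a shift and turn from the pose commanded when the call began, along the tool's axes at that moment; what a row does not reach only later rows make up. A row lasts 1/10 s, in which the tool goes at most 50 mm and 8.59 degrees, less where a joint would pass 70% of its speed; a pose out of reach is approached as far as the arm can. A call with a gripper value outside its range is refused whole. "fingers" is the gripper's target within -1 to 1 (fully open at 1, half-way at 0, shut at -1), set as the call begins (left out, the last holds). The fingers move at their own pace and stop on an object; the grip force is fixed at half the most. Time passes only in rows, so rows that repeat a pose let the fingers close. It gives the time, the measured TCP pose, the force, the opening and the grip force at its end, in the units of the state.
- ctrl.get_state(): the state, without advancing time (a new reading comes with each control period).
- grab_frame(name): name is "side" or "top" or "wrist"; returns the picture (384x512x3 uint8, red, green, blue); there is no depth.
- camera_model(name): a dict with "intrinsics" (3x3 intrinsics, pixels), "dist_coeffs" ([k1, k2, p1, p2, k3] as OpenCV has them; the pictures are not rectified), "R" (3x3) and "t" (3): a world point X has camera coordinates R X + t. Camera axes: x right, y down, z forward; pixel columns grow to the right and rows downward; lengths in m; the calibration is good to about 2 mm. A picture is of the moment at which its call begins: read the wrist's pose just before it. camera_model takes no time and is no camera call; for the wrist camera it gives the pose at the moment of the call.
- ctrl.finish_job(): hands the job in; it is judged then, once.
Trained networks look in the newest picture that a camera, given by its name, has taken for a name from the list of things; names that differ only in an ending like _2 or _b are one class to them, and where a whole thing is asked for, a point or a joint stands for the part that bears it (a point fixed in the world has none). Each returns a list of dicts, best first, with "conf" (0 to 1); they miss things now and then, are a little off and sometimes report something else, mostly with a low value. They report only what shows in the picture. A call takes as long as a camera call. They do not tell look-alikes from the thing itself.
- finder.search_frame(camera, label): "rect" ([left, top, right, bottom] in pixels, round what is visible of it).
- finder.silhouettes(camera, label): "mask" (384x512 bool, what is visible of it) and "rect" ([left, top, right, bottom] in pixels, round what is visible of it).
- finder.mark_of(camera, label): "location" ([column, row] in pixels: a listed point, or the origin of a listed thing).
The state is a dict: "time": time; "qpos": joint angles; "joint_vel": joint speeds; "effort": joint torques, N m; "ee_pos": TCP position; "ee_rot": TCP orientation; "force": force on the tool from outside, world axes, zero at the start; "ft_torque": the same for the moment, N m; "finger_gap": finger opening in m; "gripper_force": force on a finger pad.
Only numpy, scipy, OpenCV 4.12 (cv2) and the standard library are available. Lean on these libraries where they do the work, as an engineer would, in place of code of your own. Each camera call takes 0.05 s, during which the arm holds its last target. There are 200 camera calls.

### The job

Without gripping or lifting anything, walk the heavy aluminium die block round on the bench by pushing at its corners with the fingertips, until its grooved face looks squarely at the steel stop fence while the block still stands clear of the fence. Then push it straight in until the grooved face lies flat against the fence, with neither end of the block sticking out past the ends of the fence, and leave it there. Leave the screw jar, the battery and the small carton where they stand.

Things in the scene. Friction and masses are not known exactly. Their poses are not given: they have to be found in the camera images.
- die_block: Loose, heavy grey cast-aluminium die block, 92 mm (x) by 112 mm (y) by 38 mm high, 0.95 kg; a steady push of 4 to 7 N slides it, more to start it (allow 20 N); off-centre it turns about a point some 35 mm beyond its centre. Origin: centre of its underside, z up. Its +x side is the grooved face: three upright grooves 10 mm wide and deep, at y = -30, 0, +30 mm, open at the top; other sides plain. Two flat dark screw heads lie in the top near the back (-x) edge.
- fence: Steel stop fence fixed to the bench: a straight bar 220 mm long (its y), 30 mm high, 16 mm thick, with two bolted lugs behind it. Origin at bench height under the middle of its working face, which lies in its plane x = 0 and looks to its -x, roughly towards the robot; the ends are at y = -110 and +110 mm. Its turn differs from start to start. It cannot move.
- face_left (a point): Point on the die block's grooved face, at its end on the block's +y side, 19 mm above the underside (block x = 46, y = 56 mm); axes as the block's
- face_right (a point): Point on the die block's grooved face, at its end on the block's -y side, 19 mm above the underside (block x = 46, y = -56 mm); axes as the block's
- screw_jar: Loose clear jar of screws with a yellow lid, 46 mm across, 56 mm tall, to the left of the work; origin at the centre of its underside. A bystander.
- battery_9v: Loose standing block battery, 18 x 27 mm, 48 mm tall, to the right of the work; origin at the centre of its underside. A bystander.
- small_carton: Loose small brown carton, 45 x 63 mm, 35 mm tall, to the left beyond the jar; origin at the centre of its underside. A bystander.
Not all that is in view belongs to the job. What is shaped like the die_block but turquoise is not meant.

How it is judged:
On the way:
1. the die block has been turned so that its grooved face looks squarely (within about 11 degrees) at the fence, still at least 6 mm clear of it, flat on the bench (angle between the x axis of die_block and the x axis of fence, either way round below 0.2 rad and x of fence in the frame of die_block above 0.05 m and x of each of face_left, face_right in the frame of fence below -0.006 m and height (world z) of die_block below 0.005 m), for 0.1 s.
At the end, for the whole second after the job is handed in: The grooved face lies flat against the fence (both its ends within 4 mm of the fence's working face), neither end reaches more than 2 mm past an end of the fence, the block is flat on the bench and at rest, and the jar, battery and carton stand upright within 20 mm of where they were (x of face_left in the frame of fence between -0.004 and 0.004 m and x of face_right in the frame of fence between -0.004 and 0.004 m and y of face_left in the frame of fence below 0.112 m and y of face_right in the frame of fence above -0.112 m and linear speed of die_block below 0.01 m/s and angular speed of die_block below 0.05 rad/s and height (world z) of die_block below 0.005 m and angle between die_block's own z axis and vertical below 0.06 rad and distance of each of screw_jar, battery_9v, small_carton from where it was at the start of the episode below 0.02 m and angle between each of screw_jar, battery_9v, small_carton's own z axis and vertical below 0.3 rad); the robot touches nothing.
It fails at once if the die block is lifted off the bench or tipped (height (world z) of die_block above 0.01 m or angle between die_block's own z axis and vertical above 0.15 rad).
It fails at once if the screw jar is knocked over, lifted or moved more than 20 mm (distance of screw_jar from where it was at the start of the episode above 0.02 m or angle between screw_jar's own z axis and vertical above 0.3 rad).
It fails at once if the battery is knocked over, lifted or moved more than 20 mm (distance of battery_9v from where it was at the start of the episode above 0.02 m or angle between battery_9v's own z axis and vertical above 0.3 rad).
It fails at once if the carton is knocked over, lifted or moved more than 20 mm (distance of small_carton from where it was at the start of the episode above 0.02 m or angle between small_carton's own z axis and vertical above 0.3 rad).
It also fails if it takes over 61 s, if anything falls off the work surface, if the arm or the gripper's body presses on something with over 40 N, if the wrist force passes 120 N, or if a joint passes its speed limit or range.

## Working session

There is one attempt and no reset: what is moved stays moved. The work goes in short steps, Python scripts to look and compute and a tool call to move; the robot and the scene stay as the last step left them, time stands still between calls to the robot, and variables do not carry over. Pictures are saved under pics/ and viewed, at most 10 in all, crops included, and the job is handed in when it is done.

Besides the shell and the picture viewer there is one more tool, called after "Request:" as name(argument=value, ...) on one line, values as JSON. arm_command: Moves the arm, as the interface text tells. Its arguments: {"type":"object","properties":{"targets":{"type":"array","items":{"type":"object","properties":{"travel":{"type":"array","items":{"type":"number"}},"roll":{"type":"number"}}}},"fingers":{"type":"number"}},"required":["targets"]}

```bash
mkdir -p pics; ls
cat > h.py <<'E'
import numpy as np, cv2
from rig import ctrl, grab_frame, camera_model, finder
def ray(cam,px,z):
    m=camera_model(cam);K=np.array(m['intrinsics']);d=np.array(m['dist_coeffs']);R=np.array(m['R']);t=np.array(m['t'])
    u=cv2.undistortPoints(np.array(px,float).reshape(-1,1,2),K,d).reshape(-1,2)
    D=np.c_[u,np.ones(len(u))]@R; C=-R.T@t
    return C+D*((z-C[2])/D[:,2])[:,None]
def proj(cam,P):
    m=camera_model(cam)
    return cv2.projectPoints(np.array(P,float).reshape(-1,1,3),cv2.Rodrigues(np.array(m['R']))[0],np.array(m['t']),np.array(m['intrinsics']),np.array(m['dist_coeffs']))[0].reshape(-1,2)
def save(n,im): cv2.imwrite('pics/'+n+'.png',im[:,:,::-1])
E
python3 - <<'E'
from h import *
s=ctrl.get_state();print(s)
for c in ('top','side'):
    im=grab_frame(c);save(c+'0',im)
    for l in ('die_block','fence','screw_jar','battery_9v','small_carton'):
        print(c,l,[(r['rect'],round(r['conf'],2)) for r in finder.search_frame(c,l)][:3])
    for l in ('face_left','face_right','die_block','fence'):
        print(c,l,[(r['location'],round(r['conf'],2)) for r in finder.mark_of(c,l)][:3])
    m=camera_model(c);print(-np.array(m['R']).T@m['t'])
E
```

```text
pics
{'time': 0.0, 'qpos': array([-1.29901033e+00,  4.23872294e-01,  1.63070039e+00, -1.04660376e-05,
        1.08857609e+00, -1.90053298e-02]), 'joint_vel': array([ 1.20271071e-05,  2.28241835e-04,  2.73851737e-04, -2.60967531e-04,
        5.19967412e-04, -3.11836225e-06]), 'effort': array([-7.45778143e-04, -5.57391930e+01, -2.81743276e+01, -1.12178716e-05,
        7.25878926e-03,  1.63314493e-06]), 'ee_pos': array([ 0.17906908, -0.59823926,  0.23852195]), 'ee_rot': array([-3.10691725e+00, -4.54950349e-01,  3.22404423e-04]), 'force': array([ 0.54668991,  0.564095  , -0.02121324]), 'ft_torque': array([ 0.02390465, -0.03210711,  0.01226018]), 'gripper_force': 0.0, 'finger_gap': 0.08561139848010735}
top die_block [([241.2, 157.4, 292.8, 217.9], 0.63), ([145.6, 226.9, 215.0, 294.4], 0.62), ([331.5, 209.9, 398.4, 272.4], 0.56)]
top fence [([202.7, 92.2, 296.2, 124.7], 0.96)]
top screw_jar [([141.6, 177.6, 163.0, 197.7], 0.68)]
top battery_9v [([353.0, 164.9, 371.0, 179.6], 0.45)]
top small_carton [([106.0, 127.8, 139.6, 153.4], 0.57), ([238.6, 157.8, 296.3, 221.8], 0.16)]
top face_left [
[... 337 characters left out ...]
0.5, 269.3, 250.2, 347.2], 0.84), ([153.6, 152.0, 212.9, 193.5], 0.77), ([228.8, 194.3, 288.6, 247.3], 0.63)]
side fence [([309.8, 167.6, 363.1, 237.4], 0.86)]
side screw_jar [([234.0, 136.0, 249.8, 157.2], 0.81)]
side battery_9v [([289.9, 284.4, 303.1, 309.9], 0.67), ([227.6, 193.8, 288.5, 240.9], 0.5)]
side small_carton [([268.6, 121.7, 290.9, 147.5], 0.69)]
side face_left [([208.5, 277.8], 0.96), ([236.5, 199.7], 0.71), ([175.3, 157.3], 0.65)]
side face_right [([249.0, 305.8], 0.97), ([208.8, 168.3], 0.9), ([286.9, 208.8], 0.83)]
side die_block [([261.8, 223.8], 0.79), ([180.9, 179.9], 0.72), ([212.7, 310.4], 0.56)]
side fence [([324.0, 206.6], 0.57)]
[ 0.4176977  -0.64674204  0.66373537]
```

Run:
```python
import cv2
im=cv2.imread('pics/top0.png');cv2.imwrite('pics/top0c.png',cv2.resize(im[70:310,90:410],(800,600),interpolation=cv2.INTER_CUBIC))
```

```text
(no output)
```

View pics/top0c.png

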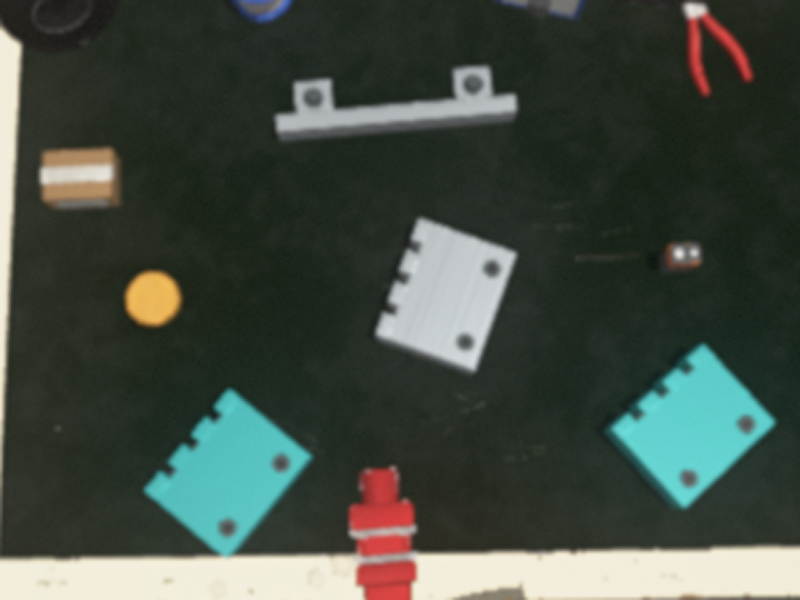

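The meant block is the grey one at top-picture pixel (266,189). The turquoise ones at (181,260) and (365,242) are look-alikes. This crop confirms grey, with the grooves on its left (+y) side and the screw heads on its right. The fence is at (249,112), the jar at (152,188), the battery at (362,172) and the carton at (122,140).

```bash
cat >> h.py <<'E'
from scipy.optimize import minimize
def model(cam,p,L,W,H,xo=0):
    c,s=np.cos(p[2]),np.sin(p[2])
    P=np.array([[p[0]+c*x-s*y,p[1]+s*x+c*y,z] for x in (-L/2+xo,L/2+xo) for y in (-W/2,W/2) for z in (0,H)])
    return cv2.convexHull(proj(cam,P).astype(np.float32)).reshape(-1,2)
def fit(masks,p0,L,W,H,xo=0):
    S=8
    def cost(p):
        J=0
        for cam,m in masks.items():
            r=np.zeros(m.shape,np.uint8); h=model(cam,p,L,W,H,xo)
            cv2.fillConvexPoly(r,np.round(h*256).astype(np.int32),255,cv2.LINE_AA,8)
            J+=np.abs(r/255.-m).sum()/m.sum()
        return J
    best=min((minimize(cost,q,method='Nelder-Mead',options=dict(initial_simplex=np.array(q)+np.array([[0,0,0],[.01,0,0],[0,.01,0],[0,0,.15]]),xatol=1e-4,fatol=1e-5)) for q in [p0,[p0[0],p0[1],p0[2]+.25],[p0[0],p0[1],p0[2]-.25]]),key=lambda r:r.fun)
    return best.x,best.fun
def getmask(cam,label,px):
    best=None
    for r in finder.silhouettes(cam,label):
        a,b,c,d=r['rect']
        e=np.hypot((a+c)/2-px[0],(b+d)/2-px[1])
        if e<25 and (best is None or e<best[0]): best=(e,r['mask'])
    return None if best is None else best[1].astype(float)
def block(p0,cams=('top','side')):
    ms={}
    for c in cams:
        grab_frame(c)
        m=getmask(c,'die_block',proj(c,[p0[0],p0[1],.019])[0])
        if m is not None: ms[c]=m
    for k in ms: print(k,np.round(fit({k:ms[k]},p0,.092,.112,.038),4) if 0 else (lambda r:(r[0].round(4),round(r[1],3)))(fit({k:ms[k]},p0,.092,.112,.038)))
    if len(ms)>1: print('both',(lambda r:(r[0].round(4),round(r[1],3)))(fit(ms,p0,.092,.112,.038)))
    return ms
E
python3 - <<'E'
from h import *
print(ray('top',[[266.4,189.9],[248.8,119.9]],0), ray('side',[[261.8,223.8],[324,206.6]],0))
b=ray('top',[[267,188]],.038)[0]
block([b[0],b[1],np.pi/2-.3])
ms={}
for c,px in(('top',(249,108)),('side',(336,202))):
    ms[c]=getmask(c,'fence',px)
print('fence ends base top-view', ray('top',[[200.5,126],[297.5,114]],0))
# fence front edges by mask
f=ray('top',[[248.8,119.9]],0)[0]
for c,m in ms.items():
    if m is not None: 
        ys,xs=np.nonzero(m);print(c,xs.min(),xs.max(),ys.min(),ys.max(),[(x,ys[xs==x].min(),ys[xs==x].max()) for x in range(xs.min(),xs.max()+1,8)])
for l,z,px in(('screw_jar',.056,(152,187.5)),('battery_9v',.048,(362,172)),('small_carton',.035,(122,140))): print(l,ray('top',[px],z))
E
```

```text
[[0.54857781 0.03706989 0.        ]
 [0.71577628 0.07486394 0.        ]] [[0.5551605  0.0369217  0.        ]
 [0.70695112 0.07534004 0.        ]]
top (array([0.549 , 0.035 , 1.1998]), np.float64(0.051))
side (array([0.547 , 0.0368, 1.2158]), np.float64(0.084))
both (array([0.5479, 0.0355, 1.206 ]), np.float64(0.146))
fence ends base top-view [[ 0.7018816   0.18793144  0.        ]
 [ 0.72944467 -0.04021007  0.        ]]
top 200 296 97 125 [(200, np.int64(118), np.int64(121)), (208, np.int64(114), np.int64(125)), (216, np.int64(103), np.int64(124)), (224, np.int64(114), np.int64(123)), (232, np.int64(113), np.int64(122)), (240, np.int64(113), np.int64(122)), (248, np.int64(112), np.int64(121)), (256, np.int64(111), np.int64(120)), (264, np.int64(111), np.int64(119)), (272, np.int64(98), np.int64(118)), (280, np.int64(97), np.int64(118)), (288, np.int64(108), np.int64(118)), (296, np.int64(112), np.int64(113))]
side 309 362 168 238 [(309, np.int64(170), np.int64(179)), (317, np.int64(169), np.int64(193)), (325, np.int64(178), np.int64(207)), (333, np.int64(179), np.int64(223)), (341, np.int64(211), np.int64(235)), (349, np.int64(219), np.int64(237)), (357, np.int64(219), np.int64(230))]
screw_jar [[0.54681966 0.28644689 0.056     ]]
battery_9v [[ 0.57779287 -0.17198539  0.048     ]]
small_carton [[0.65967147 0.36049125 0.035     ]]
```

Run:
```python
from h import *
im=cv2.imread('pics/top0.png',0).astype(float);im=cv2.GaussianBlur(im,(3,3),0)
xs=np.arange(206,293);E0=[];E1=[]
for x in xs:
    yg=125.2-(x-208)*.09
    r=np.arange(int(yg)-14,int(yg)+7);col=im[r,x];g=np.diff(col)
    # bright->dark: top edge (bright top to grey front), grey->mat
    k0=np.nonzero(g<-8)[0]
    for lo,hi,E in((yg-7,yg-1.5,E1),(yg-1.5,yg+3,E0)):
        s=(r[:-1]+.5>lo)&(r[:-1]+.5<hi);w=np.clip(-g[s],0,None)
        E.append((w*(r[:-1][s]+.5)).sum()/w.sum() if w.sum()>0 else np.nan)
for E,z in((E0,0),(E1,.03)):
    p=np.polyfit(xs,E,1);print(p,np.std(np.polyval(p,xs)-E))
    W=ray('top',np.c_[[202,296],np.polyval(p,[202,296])],z);d=W[0]-W[1]
    print(W,'yaw',np.arctan2(-d[0],d[1]))
print(im[105:130,250].astype(int))
print(ctrl.tip_extent,ctrl.get_state()['time'])
s=camera_model('side')
# side check
print(ray('side',finder.mark_of('side','fence')[0]['location'],0))
```

```text
[-8.95996907e-02  1.44198976e+02] 0.16908466894118257
[[ 0.70160414  0.18442937  0.        ]
 [ 0.7203879  -0.03635423  0.        ]] yaw 0.08487327898512531
[-8.75614532e-02  1.39867009e+02] 0.14719447309754632
[[ 0.70117822  0.18188512  0.03      ]
 [ 0.71905914 -0.03280629  0.03      ]] yaw 0.08309479084261479
[ 35  35  34  34  39  60 101 144 169 178 181 178 163 132 102  86  75  59
  43  36  35  35  35  34  35]
0.008 1.3
[[ 7.09259402e-01  7.92729246e-02 -1.11022302e-16]]
```

Request:
arm_command(targets=[{"travel": [0, 0, 0], "roll": 5.5}, {"travel": [0, 0, 0], "roll": 11}], fingers=-1)

```text
time: 1.55
ee_pos: [0.1792, -0.5987, 0.2393]
ee_rot: [3.138, 0.149, 0.0]
force: [0.7, 0.2, -0.7]
finger_gap: 0.0589
gripper_force: 0.0
```

Request:
arm_command(targets=[{"travel": [0.183, -0.333, 0], "roll": 0.6}, {"travel": [0.183, -0.333, 0], "roll": 0.6}, {"travel": [0.183, -0.333, 0], "roll": 0.6}, {"travel": [0.183, -0.333, 0], "roll": 0.6}, {"travel": [0.183, -0.333, 0], "roll": 0.6}, {"travel": [0.183, -0.333, 0], "roll": 0.6}, {"travel": [0.183, -0.333, 0], "roll": 0.6}, {"travel": [0.183, -0.333, 0], "roll": 0.6}, {"travel": [0.366, -0.665, 0], "roll": 0.6}, {"travel": [0.366, -0.665, 0], "roll": 0.6}])

```text
time: 2.55
ee_pos: [0.3684, -0.156, 0.2397]
ee_rot: [3.138, 0.137, 0.002]
force: [1.1, -1.0, 0.4]
finger_gap: 0.0002
gripper_force: 0.0
```

Request:
arm_command(targets=[{"travel": [0, 0, 0], "roll": 0}, {"travel": [0, 0, 0], "roll": 0}])

```text
time: 2.75
ee_pos: [0.3684, -0.1564, 0.2395]
ee_rot: [3.138, 0.145, 0.001]
force: [0.2, 0.1, 0.1]
finger_gap: -0.0002
gripper_force: 0.0
```

Request:
arm_command(targets=[{"travel": [0.045, -0.081, 0], "roll": 0.4}, {"travel": [0.067, -0.121, 0], "roll": 0.4}, {"travel": [0.134, -0.243, 0], "roll": 0.4}, {"travel": [0.134, -0.243, 0], "roll": 0.4}, {"travel": [0.134, -0.243, 0], "roll": 0.4}, {"travel": [0.134, -0.243, 0], "roll": 0.4}, {"travel": [0.134, -0.243, 0.1], "roll": 0.4}, {"travel": [0.134, -0.243, 0.1], "roll": 0.4}, {"travel": [0.134, -0.243, 0.15], "roll": 0.4}, {"travel": [0.134, -0.243, 0.15], "roll": 0.4}])

```text
time: 3.75
ee_pos: [0.4752, 0.0939, 0.0831]
ee_rot: [3.137, 0.124, -0.022]
force: [-0.8, -0.6, -0.4]
finger_gap: 0.0
gripper_force: 0.0
```

Request:
arm_command(targets=[{"travel": [0, 0, 0.035], "roll": 0}, {"travel": [0, 0, 0.065], "roll": 0}, {"travel": [0, 0, 0.07], "roll": 0}, {"travel": [0, 0, 0.07], "roll": 0}])

```text
time: 4.15
ee_pos: [0.4809, 0.0957, 0.0207]
ee_rot: [-3.139, -0.126, -0.001]
force: [-0.6, 0.2, -0.5]
finger_gap: 0.0002
gripper_force: 0.0
```

Request:
arm_command(targets=[{"travel": [0.008, -0.008, 0.002], "roll": 0}, {"travel": [0.013, -0.007, 0.002], "roll": 0}, {"travel": [0.018, -0.007, 0.002], "roll": 0}, {"travel": [0.023, -0.006, 0.002], "roll": 0}, {"travel": [0.028, -0.006, 0.002], "roll": 0}, {"travel": [0.033, -0.005, 0.002], "roll": 0}, {"travel": [0.038, -0.005, 0.002], "roll": 0}, {"travel": [0.043, -0.004, 0.002], "roll": 0}, {"travel": [0.043, -0.004, 0.002], "roll": 0}])

```text
time: 5.05
ee_pos: [0.5226, 0.1042, 0.0175]
ee_rot: [-3.139, -0.128, 0.001]
force: [-1.4, 2.9, 1.8]
finger_gap: -0.0001
gripper_force: 1.4
```

Run:
```python
from h import *
ms=block([.558,.035,.85])
im=grab_frame('top');save('top1',cv2.resize(im[70:310,90:410],(800,600)))
```

```text
side (array([0.5565, 0.0308, 1.0397]), np.float64(0.104))
```

View pics/top1.png

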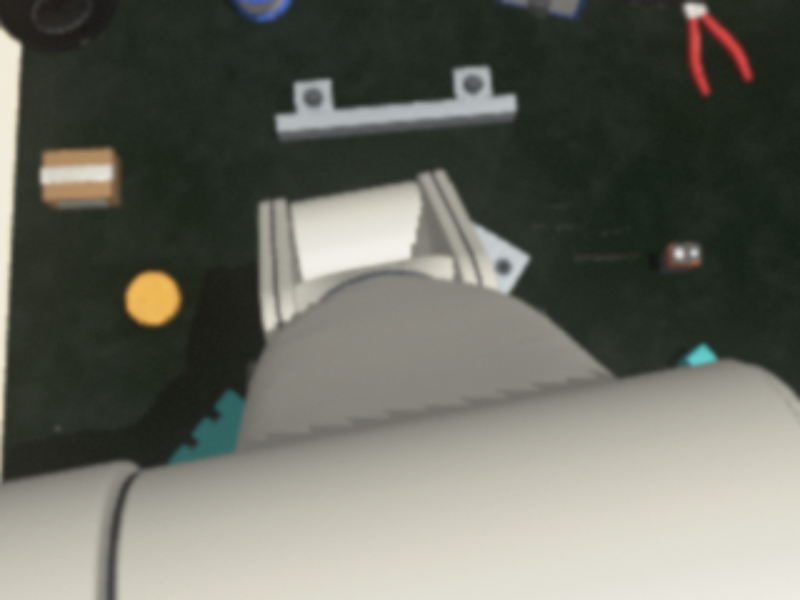

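Request:
arm_command(targets=[{"travel": [-0.01, -0.01, 0], "roll": 0}, {"travel": [-0.015, -0.01, -0.04], "roll": 0}, {"travel": [-0.015, -0.01, -0.07], "roll": 0}, {"travel": [-0.03, 0.035, -0.07], "roll": 0}, {"travel": [-0.042, 0.08, -0.07], "roll": 0}, {"travel": [-0.048, 0.111, -0.07], "roll": 0}, {"travel": [-0.048, 0.111, -0.07], "roll": 0}, {"travel": [-0.048, 0.111, -0.04], "roll": 0}, {"travel": [-0.048, 0.111, 0], "roll": 0}, {"travel": [-0.048, 0.111, 0], "roll": 0}])

```text
time: 6.3
ee_pos: [0.4799, -0.0097, 0.0135]
ee_rot: [-3.138, -0.128, 0.013]
force: [-1.7, 0.4, 0.5]
finger_gap: -0.0
gripper_force: 0.0
```

Run:
```python
from h import *
print(ctrl.get_state()['ee_pos'],ctrl.get_state()['ee_rot'])
ms=block([.5565,.031,1.04],('side',))
```

```text
[ 0.47991337 -0.00973623  0.01350788] [-3.13823261 -0.12811977  0.01344441]
side (array([0.5629, 0.0266, 1.2679]), np.float64(0.243))
```

Request:
arm_command(targets=[{"travel": [0.004, -0.007, 0.001], "roll": 0}, {"travel": [0.006, -0.012, 0.001], "roll": 0}, {"travel": [0.008, -0.017, 0.001], "roll": 0}, {"travel": [0.01, -0.022, 0.001], "roll": 0}, {"travel": [0.013, -0.027, 0.001], "roll": 0}, {"travel": [0.016, -0.031, 0.001], "roll": 0}, {"travel": [0.016, -0.031, 0.001], "roll": 0}])

```text
time: 7.1
ee_pos: [0.4966, 0.0224, 0.0169]
ee_rot: [-3.139, -0.129, 0.001]
force: [-3.0, -0.7, 1.6]
finger_gap: 0.0004
gripper_force: 1.2
```

Run:
```python
from h import *
ms=block([.563,.038,.75],('side',))
a=grab_frame('side');b=grab_frame('wrist')
save('s2',np.hstack([cv2.resize(a[130:290,150:363],(400,300)),cv2.resize(b,(400,300))]))
```

```text
side (array([0.5652, 0.0407, 0.7512]), np.float64(0.239))
```

View pics/s2.png

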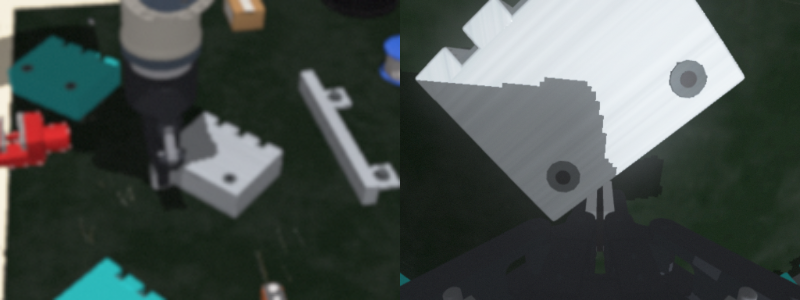

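```bash
sed -i 's/if e<25 and/if e<(150 if cam=="wrist" else 25) and/' h.py
python3 - <<'E'
from h import *
w=ray('wrist',[[20,100],[198,283],[439,97]],.038);print(w.round(4),np.hypot(*(w[1]-w[0])[:2]),np.hypot(*(w[1]-w[2])[:2]))
d=w[2]-w[1];print('yaw',np.arctan2(d[0],-d[1]), 'c',(w[0]+w[2])/2)
ms=block([.563,.038,.75],('wrist',))
E
```

```text
[[ 0.5602  0.1054  0.038 ]
 [ 0.496   0.0429  0.038 ]
 [ 0.5722 -0.034   0.038 ]] 0.08961732965621724 0.10826958438805606
yaw 0.7806888348308757 c [0.56619721 0.035688   0.038     ]
wrist (array([0.5674, 0.0353, 0.7704]), np.float64(0.032))
```

Request:
arm_command(targets=[{"travel": [0.003, -0.004, 0], "roll": 0}, {"travel": [0.006, -0.008, 0], "roll": 0}, {"travel": [0.01, -0.011, 0], "roll": 0}, {"travel": [0.013, -0.015, 0], "roll": 0}, {"travel": [0.017, -0.018, 0], "roll": 0}, {"travel": [0.021, -0.021, 0], "roll": 0}, {"travel": [0.026, -0.023, 0], "roll": 0}, {"travel": [0.03, -0.026, 0], "roll": 0}, {"travel": [0.03, -0.026, 0], "roll": 0}])

```text
time: 8.3
ee_pos: [0.5249, 0.0503, 0.0162]
ee_rot: [-3.139, -0.128, 0.001]
force: [-1.4, 0.9, -0.1]
finger_gap: 0.0001
gripper_force: 0.9
```

Run:
```python
from h import *
ms=block([.58,.045,.3],('wrist',))
```

```text
wrist (array([0.5922, 0.0426, 0.4148]), np.float64(0.029))
```

Request:
arm_command(targets=[{"travel": [0.004, -0.003, 0], "roll": 0}, {"travel": [0.009, -0.005, 0], "roll": 0}, {"travel": [0.014, -0.007, 0], "roll": 0}, {"travel": [0.019, -0.008, 0], "roll": 0}, {"travel": [0.023, -0.009, 0], "roll": 0}, {"travel": [0.023, -0.009, 0], "roll": 0}])

```text
time: 9.0
ee_pos: [0.5473, 0.0611, 0.0163]
ee_rot: [-3.139, -0.128, -0.0]
force: [-1.3, 0.0, -0.5]
finger_gap: -0.0003
gripper_force: 0.9
```

Run:
```python
from h import *
ms=block([.605,.047,.15],('wrist',))
```

```text
wrist (array([0.6107, 0.043 , 0.2105]), np.float64(0.022))
```

Request:
arm_command(targets=[{"travel": [-0.015, 0, 0], "roll": 0}, {"travel": [-0.02, 0.013, 0], "roll": 0}, {"travel": [-0.02, 0.026, 0], "roll": 0}, {"travel": [-0.02, 0.026, 0], "roll": 0}, {"travel": [-0.02, 0.026, 0], "roll": 0}, {"travel": [-0.02, 0.026, 0], "roll": 0}], fingers=0)

```text
time: 9.7
ee_pos: [0.5299, 0.0331, 0.0164]
ee_rot: [-3.139, -0.127, -0.001]
force: [0.6, -0.8, -0.9]
finger_gap: 0.0426
gripper_force: 0.0
```

Run:
```python
from h import *
ms=block([.611,.043,.21],('wrist',))
b=grab_frame('wrist');save('w3',b)
```

```text
wrist (array([0.6104, 0.0435, 0.2097]), np.float64(0.017))
```

View pics/w3.png

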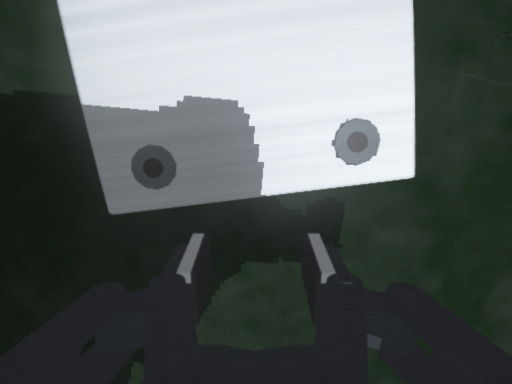

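The wrist view shows the block's back edge running from (110,213) to (414,178). The half-open fingers, near columns 190 and 320, are centred behind it, so I can push straight.

Request:
arm_command(targets=[{"travel": [0.008, 0, 0], "roll": 0}, {"travel": [0.015, 0, 0], "roll": 0}, {"travel": [0.02, 0, 0], "roll": 0}, {"travel": [0.024, 0, 0], "roll": 0}, {"travel": [0.028, 0, 0], "roll": 0}, {"travel": [0.032, 0, 0], "roll": 0}, {"travel": [0.036, 0, 0], "roll": 0}, {"travel": [0.04, 0, 0], "roll": 0}, {"travel": [0.044, 0, 0], "roll": 0}, {"travel": [0.044, 0, 0], "roll": 0}])

```text
time: 10.85
ee_pos: [0.5721, 0.0371, 0.0159]
ee_rot: [-3.139, -0.128, 0.004]
force: [-3.8, 1.9, 0.6]
finger_gap: 0.0427
gripper_force: 1.7
```

```bash
cat >> h.py <<'E'
def rel(p,f=(.710,.0745,.084)):
    c,s=np.cos(f[2]),np.sin(f[2]);R=np.array([[c,s],[-s,c]])
    for y in(.056,-.056):
        q=np.array([p[0]+.046*np.cos(p[2])-y*np.sin(p[2]),p[1]+.046*np.sin(p[2])+y*np.cos(p[2])])-f[:2]
        print('face',(R@q*1000).round(1))
E
python3 - <<'E'
from h import *
ms=block([.63,.043,.09],('wrist',))
p,_=fit(ms and {'wrist':ms['wrist']},[.63,.043,.09],.092,.112,.038);rel(p)
E
```

```text
wrist (array([0.6302, 0.0399, 0.0887]), np.float64(0.034))
face [-36.7  28.4]
face [-36.2 -83.6]
```

Request:
arm_command(targets=[{"travel": [0.004, 0, 0], "roll": 0}, {"travel": [0.008, 0, 0], "roll": 0}, {"travel": [0.012, 0, 0], "roll": 0}, {"travel": [0.016, 0, 0], "roll": 0}, {"travel": [0.02, 0, 0], "roll": 0}, {"travel": [0.024, 0, 0], "roll": 0}, {"travel": [0.027, 0, 0], "roll": 0}, {"travel": [0.03, 0, 0], "roll": 0}, {"travel": [0.03, 0, 0], "roll": 0}])

```text
time: 11.85
ee_pos: [0.6038, 0.0393, 0.0165]
ee_rot: [-3.139, -0.128, -0.002]
force: [-2.4, 0.2, -1.4]
finger_gap: 0.0424
gripper_force: 0.9
```

Request:
arm_command(targets=[{"travel": [0.002, 0, 0], "roll": 0}, {"travel": [0.003, 0, 0], "roll": 0}, {"travel": [0.004, 0, 0], "roll": 0}, {"travel": [0.004, 0, 0], "roll": 0}])

```text
time: 12.25
ee_pos: [0.6067, 0.0396, 0.0165]
ee_rot: [-3.139, -0.128, 0.001]
force: [-4.5, -0.8, 1.0]
finger_gap: 0.0424
gripper_force: 2.4
```

Run:
```python
from h import *
ms=block([.665,.043,.09],('wrist',))
p,_=fit({'wrist':ms['wrist']},[.665,.043,.09],.092,.112,.038);rel(p)
b=grab_frame('wrist');save('w4',b)
```

```text
wrist (array([0.6647, 0.0418, 0.0823]), np.float64(0.029))
face [-1.8 27.1]
face [ -2.  -84.9]
```

View pics/w4.png

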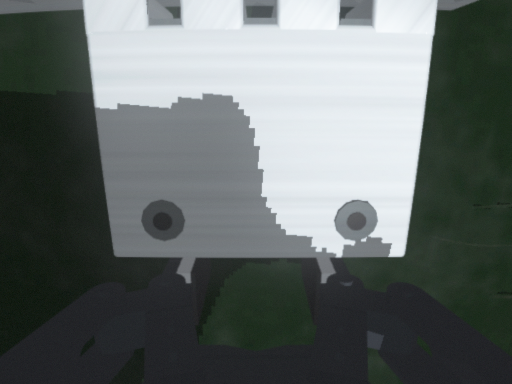

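The wrist view shows the block square, with the grooves at the top edge (row ~10) a few mm short of the fence. I'll creep in and watch the force.

Request:
arm_command(targets=[{"travel": [0.001, 0, 0], "roll": 0}, {"travel": [0.002, 0, 0], "roll": 0}, {"travel": [0.002, 0, 0], "roll": 0}])

```text
time: 12.7
ee_pos: [0.6087, 0.0398, 0.0165]
ee_rot: [3.139, 0.128, -0.001]
force: [-5.0, -0.1, 2.2]
finger_gap: 0.0426
gripper_force: 2.5
```

Request:
arm_command(targets=[{"travel": [0.001, 0, 0], "roll": 0}, {"travel": [0.002, 0, 0], "roll": 0}, {"travel": [0.002, 0, 0], "roll": 0}])

```text
time: 13.0
ee_pos: [0.6089, 0.0398, 0.0165]
ee_rot: [3.139, 0.128, -0.006]
force: [-11.1, -1.8, 7.6]
finger_gap: 0.0426
gripper_force: 5.5
```

Request:
arm_command(targets=[{"travel": [0.001, 0, 0], "roll": 0}, {"travel": [0.002, 0, 0], "roll": 0}, {"travel": [0.002, 0, 0], "roll": 0}])

```text
time: 13.3
ee_pos: [0.6089, 0.0398, 0.0162]
ee_rot: [3.139, 0.128, -0.013]
force: [-16.1, -2.0, 12.2]
finger_gap: 0.0429
gripper_force: 8.3
```

Request:
arm_command(targets=[{"travel": [-0.005, 0, 0], "roll": 0}, {"travel": [-0.02, 0, 0], "roll": 0}, {"travel": [-0.05, 0, 0], "roll": 0}, {"travel": [-0.07, 0, -0.04], "roll": 0}, {"travel": [-0.08, 0, -0.08], "roll": 0}, {"travel": [-0.09, 0, -0.12], "roll": 0}, {"travel": [-0.09, 0.04, -0.15], "roll": 0}, {"travel": [-0.09, 0.08, -0.15], "roll": 0}, {"travel": [-0.09, 0.12, -0.15], "roll": 0}, {"travel": [-0.09, 0.12, -0.15], "roll": 0}])

```text
time: 14.3
ee_pos: [0.5355, -0.0909, 0.168]
ee_rot: [3.137, 0.122, 0.01]
force: [-0.4, 0.1, 0.0]
finger_gap: 0.0426
gripper_force: 0.0
```

Run:
```python
from h import *
ms=block([.665,.043,.085],('wrist','side','top'))
for k in ms: rel(fit({k:ms[k]},[.665,.043,.085],.092,.112,.038)[0])
a=grab_frame('top');b=grab_frame('wrist')
save('s5',np.hstack([cv2.resize(a[70:270,120:387],(400,300)),cv2.resize(b,(400,300))]))
```

```text
wrist (array([0.6624, 0.0457, 0.0874]), np.float64(0.034))
side (array([ 0.6653,  0.0458, -0.0031]), np.float64(0.13))
top (array([0.667 , 0.0435, 0.0715]), np.float64(0.082))
both (array([0.6639, 0.0446, 0.0615]), np.float64(0.31))
face [-4.1 31.4]
face [ -3.7 -80.6]
face [ 3.7 26.9]
face [ -6.  -84.7]Traceback (most recent call last):
  File "<stdin>", line 3, in <module>
  File "h.py", line 26, in fit
    best=min((minimize(cost,q,method='Nelder-Mead',options=dict(initial_simplex=np.array(q)+np.array([[0,0,0],[.01,0,0],[0,.01,0],[0,0,.15]]),xatol=1e-4,fatol=1e-5)) for q in [p0,[p0[0],p0[1],p0[2]+.25],[p0[0],p0[1],p0[2]-.25]]),key=lambda r:r.fun)
  File "h.py", line 26, in <genexpr>
    best=min((minimize(cost,q,method='Nelder-Mead',options=dict(initial_simplex=np.array(q)+np.array([[0,0,0],[.01,0,0],[0,.01,0],[0,0,.15]]),xatol=1e-4,fatol=1e-5)) for q in [p0,[p0[0],p0[1],p0[2]+.25],[p0[0],p0[1],p0[2]-.25]]),key=lambda r:r.fun)
              ~~~~~~~~^^^^^^^^^^^^^^^^^^^^^^^^^^^^^^^^^^^^^^^^^^^^^^^^^^^^^^^^^^^^^^^^^^^^^^^^^^^^^^^^^^^^^^^^^^^^^^^^^^^^^^^^^^^^^^^^^^^^^^^^^^^^^^^^^^^^^^^^^^^^^^^
    res = _minimize_neldermead(fun, x0, args, callback, bounds=bounds,
                               **options)
    fsim[j] = func(sim[j])
              ~~~~^^^^^^^^
    fx = function(np.copy(x), *(wrapper_args + args))
  File "h.py", line 22, in cost
    r=np.zeros(m.shape,np.uint8); h=model(cam,p,L,W,H,xo)
                                    ~~~~~^^^^^^^^^^^^^^^^
  File "h.py", line 16, in model
    return cv2.convexHull(proj(cam,P).astype(np.float32)).reshape(-1,2)
                          ~~~~^^^^^^^
  File "h.py", line 9, in proj
    m=camera_model(cam)
ValueError: time passes only in moves, steps and waits
```

Run:
```python
from h import *
b=grab_frame('wrist');a=grab_frame('top')
save('s5',np.vstack([cv2.resize(b,(640,480))[:340],cv2.resize(a[80:160,170:330],(640,320))[:260]]))
```

```text
(no output)
```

View pics/s5.png

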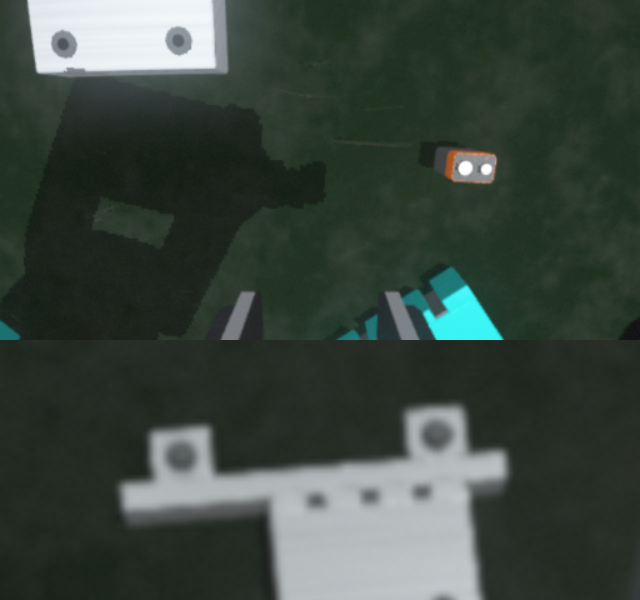

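Request:
arm_command(targets=[{"travel": [0.03, -0.04, -0.05], "roll": 0}, {"travel": [0.05, -0.08, -0.05], "roll": 0}, {"travel": [0.07, -0.13, -0.05], "roll": 0}, {"travel": [0.07, -0.13, -0.05], "roll": 0}, {"travel": [0.07, -0.13, -0.05], "roll": 0}, {"travel": [0.07, -0.13, -0.05], "roll": 0}])

```text
time: 15.3
ee_pos: [0.5914, 0.0485, 0.2157]
ee_rot: [3.138, 0.13, -0.002]
force: [0.5, -0.4, -0.5]
finger_gap: 0.043
gripper_force: 0.0
```

Run:
```python
from h import *
b=grab_frame('wrist');save('w6',cv2.resize(b,(800,600)))
print(ctrl.get_state()['ee_pos'])
```

```text
[0.59135262 0.04783256 0.21573161]
```

View pics/w6.png

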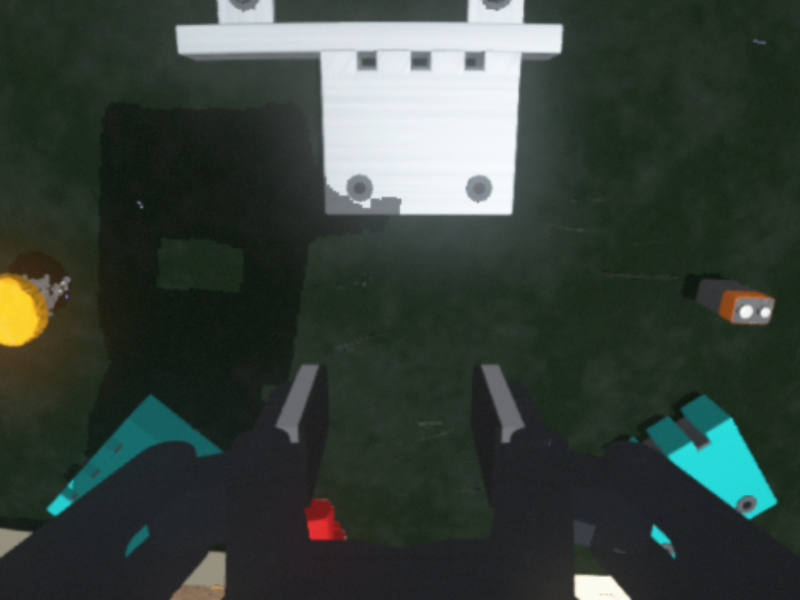

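The grooved face (row ~50) lies parallel to the fence with no visible gap. The block spans columns 322–520, inside the fence's 177–562. The jar and battery are standing. Handing in.

```bash
python3 -c "
from rig import ctrl
print(ctrl.finish_job())"
```

```text
the job is handed in; nothing more can be done
None
```

The die block's grooved face is against the fence with no gap visible in the last wrist picture, both ends are inside the fence's, the jar and battery still stand (I never moved near the carton), and I handed the job in at about 15 s; no verdict was returned.

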